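# Feed a bar through the deburring guide with the push stick

### The arm

A 6-joint arm with a two-finger parallel gripper is mounted at the origin on the work surface. World frame = base frame: x ahead of the robot, y to its left, z up, the work surface at z = 0. Lengths are in m, angles in rad, forces in N, time in s.
With the tool pointing down it reaches from about 0.35 to 0.8 m from the base axis. Payload 7.3 kg.
Tool frame: the origin (TCP) lies midway between the tips of the shut fingers; the grasp point (between the pads) lies 19 mm behind it (env.grasp_offset is the z of the grasp point in the tool frame, in m); z points along the fingers, y is the line along which they close (so a half turn about z gives the same grasp; the last joint's range is limited). The gripper opens to 85 mm and grips with 20 to 120 N. Pads are 22 mm wide; open, the fingers measure 114 mm over their backs; the gripper's body (76 mm by 85 mm) begins 54 mm behind the grasp point. The pads swing forward as they close: fully open they stand 13 mm farther back than shut.
Start: joints at [1.193, 0.342, 1.524, -0, 1.275, -0.146], TCP at [0.121, 0.511, 0.231] pointing down, gripper open.
Joint ranges: [-2.53, 2.53], [-0.77, 2.02], [0.04, 2.7], [-1, 4.14], [0.28, 2.66], [-3.11, 3.11]. Speed limits (rad/s): [2.57, 2.57, 3.14, 3.14, 3.14, 3.14].

### API

Orientations are given as a unit quaternion [w, x, y, z].
In Python, from rig import env, get_image, workorder, nets gives the robot as it stands.
- The arm moves only by the tool move_arm, never from a script. Its argument "plan" is a list of rows, each a list of 7 numbers: the opening, from 0 (shut) to 1 (fully open), then the shift along the tool's x, y, z scaled (see below), then the turn, a rotation vector about the tool's x, y, z scaled (see below). In form: [[gripper, tx, ty, tz, rx, ry, rz], ...]. A call has 1 to 10 rows; each row is the pose to reach, as a shift and turn from the pose commanded when the call began, along the tool's axes at that moment; what a row does not reach only later rows make up. The controller multiplies each number of a shift by 0.5 m and each number of a turn by 45 degrees. A row lasts 1/8 s, in which the tool goes at most 62.5 mm and 10.7 degrees, less where a joint would pass 70% of its speed; a pose out of reach is approached as far as the arm can. A call with a number of a shift or a turn outside -1 to 1 is refused whole. A call with a gripper value outside its range is refused whole. The fingers move at their own pace and stop on an object; "force" is the grip in N (left out, the last holds). Time passes only in rows, so rows that repeat a pose let the fingers close. It gives the time, the measured TCP pose, the force, the opening and the grip force at its end, in the units of the state.
- env.read_state(): the state, without advancing time (a new reading comes with each control period).
- get_image(name): name is "side" or "top" or "wrist"; returns a dict with "pixels" (480x640x3 uint8, red, green, blue), "camera_matrix" (3x3 intrinsics, pixels), "view" (4x4, takes a point from world to camera coordinates); the wrist camera has in their place "hand_eye" (4x4, takes a point from camera to tool coordinates, whose origin is the TCP and whose axes are the flange's). Camera axes: x right, y up, looking along -z (the intrinsics and any distortion apply to the point x, -y, -z); pixel columns grow to the right and rows downward; lengths in m; the calibration is good to about 2 mm. A picture is of the moment at which its call begins: read the wrist's pose just before it. There is no depth.
- workorder.sign_off(): hands the job in; it is judged then, once.
Trained networks look in a picture, given as the dict that the camera call returned (one of the last four; its "shot" number tells which), for a name from the list of things; names that differ only in an ending like _2 or _b are one class to them, and where a whole thing is asked for, a point or a joint stands for the part that bears it (a point fixed in the world has none). Each returns a list of dicts, best first, with "score" (0 to 1); they miss things now and then, are a little off and sometimes report something else, mostly with a low value. They report only what shows in the picture. A call takes as long as a camera call. They do not tell look-alikes from the thing itself.
- nets.recognise(picture, target): "rect" ([left, top, right, bottom] in pixels, round what is visible of it).
- nets.spot_point(picture, target): "xy" ([column, row] in pixels: a listed point, or the origin of a listed thing).
The state is a dict: "clock": time; "qpos": joint angles; "dq": joint speeds; "effort": joint torques, N m; "tcp_pos": TCP position; "eef_rot": TCP orientation; "wrist_force": force on the tool from outside, world axes, zero at the start; "moment": the same for the moment, N m; "width": finger opening in m; "grip_force": force on a finger pad.
Only numpy, scipy, OpenCV 4.12 (cv2) and the standard library are available. Lean on these libraries where they do the work, as an engineer would, in place of code of your own. Each camera call takes 0.05 s, during which the arm holds its last target. There are 200 camera calls.

### The job

Take the orange push stick by its handle from the black rubber mat and use its nose to push the flat aluminium bar along the guide channel and under the green guard, until the bar's blue end third sticks out beyond the end of the channel, ready to be picked up; it must stay lying in the channel. Then stand the push stick upright back on the mat and let go. Never touch the bar with the gripper, and do not disturb the other things on the bench.

Things in the scene. Friction and masses are not known exactly. Their poses are not given: they have to be found in the camera images.
- fixture: Fixed grey feeding fixture with green guard, 350 (x) by 90 mm (y); origin on the bench under its centre, x is the feed direction, z up. Channel floor 40 mm above the bench over its whole length; side walls 12 mm above the floor. Infeed x -175 to -40 mm: 76 mm wide, open at the rear; funnel x -40 to +5 mm; guide channel x +5 to +175 mm: 44 mm wide, centred on y = 0, open at its end.
- lip (a point): End of the channel floor (fixture x = +175 mm, y = 0, at floor height), the edge beyond which the bar must stick out; axes as the fixture's. Below it is free air down to the bench.
- guard (a point): Point on the channel floor under the middle of the green guard (fixture x = +65 mm, y = 0); axes as the fixture's. The guard bridges the channel over fixture x +40 to +90 mm: its underside is 28 mm and its top 54 mm (the red button 58 mm) above the floor; 82 mm wide.
- blank_center (a point): Centre of the bar: flat bright aluminium, near white, 120 (x) by 40 (y) by 8 mm thick, about 0.1 kg, its leading 40 mm (x +20 to +60) painted blue. Starts flat on the infeed floor, blue end towards the guard, a little crooked and off centre; the funnel straightens it as it is pushed. It stops when the push stops, and tips off if more than half sticks out.
- mat: Fixed black rubber mat on the bench, 220 mm (x) by 200 mm (y), 3 mm thick; origin under its centre.
- stick_grip (a point): Point to grip on the orange push stick (0.14 kg): on the handle's axis, 46 mm above the underside. x to the nose, z up. Foot: bar 30 mm wide (y), 14 mm high, from 55 mm behind to 110 mm ahead of the handle's axis; handle: upright block 30 (x) by 22 mm (y), top 70 mm above the underside. Starts upright on the mat. Pinch the handle across y.
- stick_nose (a point): Centre of the flat front end of the push stick's foot: 110 mm ahead of the handle's axis, 7 mm above the underside (39 mm below the grip point).
- flange: Bystander: a dark steel ring 90 mm across, 30 mm high, loose; leave it alone. Origin at its underside.
- wrench: Bystander: a steel spanner lying flat, loose; leave it alone. Origin at its underside.
- driver: Bystander: a screwdriver with a yellow handle, lying flat, loose; leave it alone. Origin at its underside.
- jar: Bystander: a glass jar 70 mm across, 90 mm high, loose; leave it alone. Origin at its underside.
- cup: Bystander: a grey plastic cup 80 mm across, 100 mm high, loose; leave it alone. Origin at its underside.
- carton: Bystander: a red box 70 x 110 x 50 mm, loose; leave it alone. Origin at its underside.
- drum: Bystander: a brown sanding drum 60 mm across with a steel spindle, 85 mm high, loose; leave it alone. Origin at its underside.
Not all that is in view belongs to the job. There is more than one size of the part that bears stick_grip; the job needs the larger. What is shaped like the part that bears blank_center but turquoise is not meant.

How it is judged:
On the way, in this order (a step that is already met when the one before it is completed fails the run):
1. the nose of the push stick is in the channel under the guard, behind the bar (x of stick_nose in the frame of guard above -0.025 m and z of stick_nose in the frame of guard between 0 and 0.025 m and y of stick_nose in the frame of guard between -0.02 and 0.02 m and x of blank_center in the frame of guard above 0.02 m), for 0.05 s.
2. the bar lies flat in the channel with its blue third out over the end (25 to 55 mm) (x of blank_center in the frame of lip between -0.035 and -0.005 m and z of blank_center in the frame of lip between -0.002 and 0.01 m and angle between blank_center's own z axis and vertical below 0.1 rad and y of blank_center in the frame of lip between -0.01 and 0.01 m), for 0.2 s.
At the end, for the whole second after the job is handed in: The bar lies at rest, flat in the channel, with 25 to 55 mm of its 120 mm beyond the lip; the push stick stands upright (within 0.1 rad) and at rest on its foot with its handle over the mat, released (all of step 2 and linear speed of each of blank, stick below 0.01 m/s and x of stick_grip in the frame of mat between -0.11 and 0.11 m and y of stick_grip in the frame of mat between -0.1 and 0.1 m and z of stick_grip in the frame of mat below 0.056 m and angle between stick_grip's own z axis and vertical below 0.1 rad); the robot touches nothing.
It fails at once if the gripper touches the bar (contact force between the fingers and blank above 0.5 N).
It fails at once if the bar is lifted out of the channel (z of blank_center in the frame of lip above 0.02 m).
It fails at once if a bystander is moved by more than 30 mm (distance of any of flange, wrench, driver, jar, cup, carton, drum from where it was at the start of the episode above 0.03 m).
It also fails if it takes over 59 s, if anything falls off the work surface, if the arm or the gripper's body presses on something with over 40 N, if the wrist force passes 120 N, or if a joint passes its speed limit or range.

## Working session

There is one attempt and no reset: what is moved stays moved. The work goes in short steps, Python scripts to look and compute and a tool call to move; the robot and the scene stay as the last step left them, time stands still between calls to the robot, and variables do not carry over. Pictures are saved under pics/ and viewed, at most 10 in all, crops included, and the job is handed in when it is done.

Besides the shell and the picture viewer there is one more tool, called after "Request:" as name(argument=value, ...), one argument or row to a line, values as JSON. move_arm: Moves the arm, as the interface text tells. Shifts and turns lie within -1 to 1; 1 stands for 0.5 m of shift or 45 degrees of turn. Its arguments: {"type":"object","properties":{"plan":{"type":"array"},"force":{"type":"number"}},"required":["plan"]}

```bash
ls; mkdir -p pics; cat > h.py <<'E'
import numpy as np, cv2
from rig import env, get_image, workorder, nets
from scipy.spatial.transform import Rotation as R
def tool(s=None):
    s=s or env.read_state(); q=s["eef_rot"]; T=np.eye(4)
    T[:3,:3]=R.from_quat([q[1],q[2],q[3],q[0]]).as_matrix(); T[:3,3]=s["tcp_pos"]; return T
def c2w(p,T=None):
    return np.linalg.inv(p["view"]) if "view" in p else T@p["hand_eye"]
def ray(p,xy,z,T=None):
    M=c2w(p,T); u=cv2.undistortPoints(np.array([[xy]],float),np.array(p["camera_matrix"]),np.array(p.get("distortion",np.zeros(5)),float))[0,0]
    d=M[:3,:3]@np.array([u[0],-u[1],-1]); o=M[:3,3]; return o+d*(z-o[2])/d[2]
def proj(p,X,T=None):
    c=np.linalg.inv(c2w(p,T))@np.append(X,1); v=np.array(p["camera_matrix"])@np.array([c[0],-c[1],-c[2]]); return v[:2]/v[2]
def save(p,n,crop=None,f=1):
    im=p["pixels"][:,:,::-1]
    if crop: im=im[crop[1]:crop[3],crop[0]:crop[2]]
    cv2.imwrite("pics/"+n,cv2.resize(im,None,fx=f,fy=f,interpolation=cv2.INTER_CUBIC))
E
python3 - <<'E'
from h import *
for n in ["top","side"]:
    p=get_image(n); save(p,n+".png"); print(n,p.keys(),c2w(p)[:3,3].round(3))
    for t,z in [("stick_grip",.049),("stick_nose",.01),("blank_center",.048),("lip",.04),("guard",.04),("fixture",0),("mat",0)]:
        for r in nets.spot_point(p,t)[:3]: print(t,np.round(r["xy"],1),round(r["score"],2),ray(p,r["xy"],z).round(3))
E
```

```text
pics
top dict_keys(['pixels', 'camera_matrix', 'view', 'shot']) [0.3   0.05  1.369]
stick_grip [120.7 294.9] 0.75 [0.446 0.518 0.049]
stick_grip [195.4 273.2] 0.7 [0.496 0.346 0.049]
stick_nose [242.6 268.7] 0.91 [0.513 0.241 0.01 ]
stick_nose [121.6 261.8] 0.63 [0.531 0.535 0.01 ]
stick_nose [430.3 322.7] 0.52 [ 0.381 -0.209  0.01 ]
blank_center [333.8 244. ] 0.81 [0.565 0.02  0.048]
blank_center [239.8 364.2] 0.6 [0.287 0.237 0.048]
lip [436.3 264.1] 0.9 [ 0.517 -0.223  0.04 ]
guard [390.9 257.3] 0.75 [ 0.534 -0.116  0.04 ]
fixture [361.8 253.8] 0.56 [ 0.55  -0.049  0.   ]
mat [212.9 269.6] 0.57 [ 0.512  0.314 -0.   ]
side dict_keys(['pixels', 'camera_matrix', 'view', 'shot']) [ 0.486 -0.531  0.778]
stick_grip [285.8 117.7] 0.58 [0.449 0.508 0.049]
stick_nose [315.2 194.1] 0.61 [0.513 0.24  0.01 ]
stick_nose [447.1 349.5] 0.58 [ 0.734 -0.192  0.01 ]
stick_nose [313.4 123.3] 0.57 [0.526 0.529 0.01 ]
blank_center [345.2 252. ] 0.96 [0.564 0.025 0.048]
blank_center [224.4 202. ] 0.73 [0.3   0.195 0.048]
lip [328.8 365.6] 0.68 [ 0.509 -0.218  0.04 ]
guard [340.4 311. ] 0.81 [ 0.54 -0.11  0.04]
guard [441.2 250.1] 0.5 [0.769 0.019 0.04 ]
fixture [340.5 291.2] 0.86 [ 0.548 -0.04   0.   ]
mat [310.8 176.3] 0.95 [0.506 0.317 0.   ]
```

View pics/top.png

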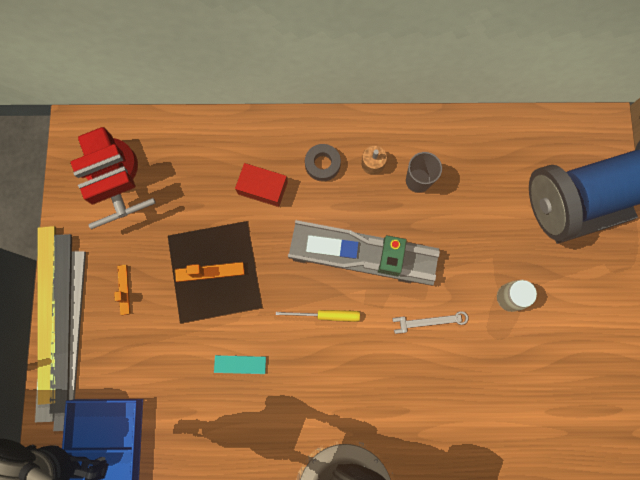

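View pics/side.png

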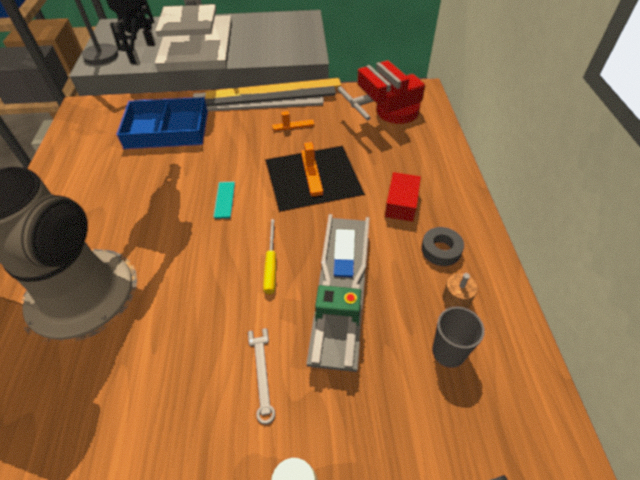

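The orange candidates in the top view are the stick on the mat (176–244, 270), about 68 px long, and the one at (122, 290), about 48 px. The one on the mat is larger and stands where the task says. Of the bars, the white and blue one at (333, 245) in the infeed is meant, not the turquoise one at (240, 364). One crop will confirm this.

```bash
python3 - <<'E'
from h import *
p=get_image("top"); save(p,"crop.png",(100,200,460,340),2.2)
im=cv2.cvtColor(p["pixels"],cv2.COLOR_RGB2HSV)
m=cv2.inRange(im,(5,200,150),(20,255,255)); 
n,l,st,c=cv2.connectedComponentsWithStats(m[200:340,100:260].copy())
for s in st[1:]:
    if s[4]>60: print("orange",s)
T=tool(); print(T.round(3), env.read_state()["width"], env.grasp_offset)
for t in ["carton","driver","flange"]:
    r=nets.spot_point(p,t)[0]; print(t,ray(p,r["xy"],0).round(3))
def req(pos,yaw,T):  # tool down; tool y along yaw+90
    z=np.array([0,0,-1]); best=None
    for s in (1,-1):
        y=s*np.array([-np.sin(yaw),np.cos(yaw),0]); Rm=np.c_[np.cross(y,z),y,z]
        rv=R.from_matrix(T[:3,:3].T@Rm).as_rotvec()
        if best is None or np.linalg.norm(rv)<np.linalg.norm(best): best=rv
    return (T[:3,:3].T@(np.array(pos)-T[:3,3])/.5).round(4),np.rad2deg(best)/45
print(req([.49,.32,.25],np.deg2rad(-80.8),T))
p=get_image("wrist"); print(p["hand_eye"])
E
cat >> h.py <<'E'
def req(pos,yaw,T):
    z=np.array([0,0,-1]); best=None
    for s in (1,-1):
        y=s*np.array([-np.sin(yaw),np.cos(yaw),0]); Rm=np.c_[np.cross(y,z),y,z]
        rv=R.from_matrix(T[:3,:3].T@Rm).as_rotvec()
        if best is None or np.linalg.norm(rv)<np.linalg.norm(best): best=rv
    return (T[:3,:3].T@(np.array(pos)-T[:3,3])/.5).round(4),(np.rad2deg(best)/45).round(4)
E
```

```text
orange [ 75  63  69  19 781]
orange [ 15  65  14  50 379]
[[-0.973  0.23   0.     0.121]
 [ 0.23   0.973  0.     0.511]
 [-0.     0.    -1.     0.231]
 [ 0.     0.     0.     1.   ]] 0.08574437997366241 -0.0187
carton [0.721 0.197 0.   ]
driver [0.395 0.065 0.   ]
flange [0.78  0.051 0.   ]
(array([-0.8068, -0.2021, -0.0373]), array([ 2.14602798e-04, -1.19501714e-04,  1.50047606e+00]))
[[ 1.54108654e-04  9.66051041e-01  2.58351238e-01  6.50050956e-02]
 [ 9.99999932e-01 -6.25800007e-05 -3.62503270e-04 -3.14531183e-04]
 [-3.34029040e-04  2.58351277e-01 -9.66050985e-01 -1.43360242e-01]
 [ 0.00000000e+00  0.00000000e+00  0.00000000e+00  1.00000000e+00]]
```

View pics/crop.png

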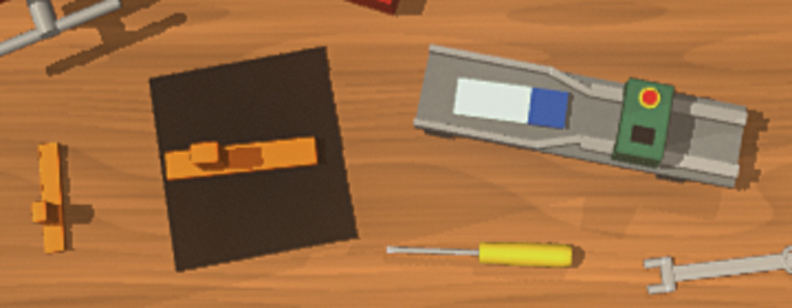

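The crop confirms it: the larger stick is on the mat with its handle at top-view pixel (193, 270) and its nose to the right at (244, 269). The silver bar with the blue end lies in the infeed.

Request:
move_arm(
  plan=[
    [1,-0.807,-0.202,-0.037,0,0,1],
    [1,-0.807,-0.202,-0.037,0,0,1],
    [1,-0.807,-0.202,-0.037,0,0,1],
    [1,-0.807,-0.202,-0.037,0,0,1],
    [1,-0.807,-0.202,-0.037,0,0,1],
    [1,-0.807,-0.202,-0.037,0,0,1],
    [1,-0.807,-0.202,-0.037,0,0,1],
    [1,-0.807,-0.202,-0.037,0,0,1],
  ],
  force=60,
)

```text
clock: 2.05
tcp_pos: [0.4925, 0.3181, 0.2493]
eef_rot: [0.0, 0.489, 0.872, -0.0]
wrist_force: [-0.7, -0.5, 0.2]
width: 0.0856
grip_force: 0.0
```

Request:
move_arm(
  plan=[
    [1,0,0,0,0,0,0.5],
    [1,0,0,0,0,0,0.5],
    [1,0,0,0,0,0,0.5],
    [1,0,0,0,0,0,0.5],
  ],
)

```text
clock: 2.55
tcp_pos: [0.4895, 0.3204, 0.2499]
eef_rot: [-0.0, 0.646, 0.763, 0.0]
wrist_force: [-0.4, 0.1, 1.1]
width: 0.0854
grip_force: 0.0
```

```bash
cat > look.py <<'E'
from h import *
s=env.read_state(); T=tool(s); p=get_image("wrist"); save(p,"w1.png")
print(s["clock"],T.round(3),s["qpos"].round(2) if hasattr(s["qpos"],"round") else s["qpos"])
for t,z in [("stick_grip",.049),("stick_nose",.01)]:
    for r in nets.spot_point(p,t)[:2]: print(t,np.round(r["xy"],1),round(r["score"],2),ray(p,r["xy"],z,T).round(4))
m=cv2.inRange(cv2.cvtColor(p["pixels"],cv2.COLOR_RGB2HSV),(5,180,60),(20,255,255))
np.save("T1.npy",T)
E
python3 look.py
```

```text
2.55 [[-0.164  0.986 -0.     0.49 ]
 [ 0.986  0.164  0.     0.32 ]
 [ 0.    -0.    -1.     0.25 ]
 [ 0.     0.     0.     1.   ]] [0.45 0.44 1.32 0.   1.38 0.28]
stick_grip [347.3 190.7] 0.65 [0.5072 0.3475 0.049 ]
stick_nose [335.1 288.3] 0.86 [0.5166 0.233  0.01  ]
```

View pics/w1.png

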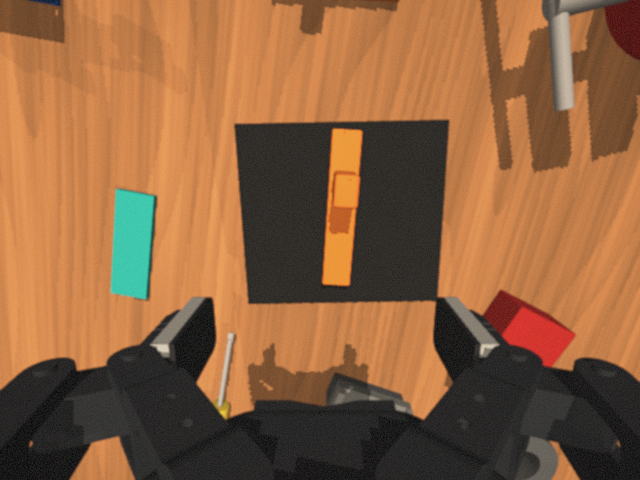

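In the wrist view, the foot's tail is at (347, 129), its nose end at (336, 286) and the top of the handle at about (346, 190).

```bash
python3 - <<'E'
from h import *
T=np.load("T1.npy"); p=get_image("wrist")
a=ray(p,(347.5,129),.017,T); n=ray(p,(336.5,286),.017,T); d=(n-a); print(a,n,np.linalg.norm(d),np.rad2deg(np.arctan2(d[1],d[0])))
u=d/np.linalg.norm(d); g=n-.11*u; print("grip from nose",g,"from tail",a+.055*u)
for h in [(.015,.011),(.015,-.011),(-.015,-.011),(-.015,.011)]:
    print(proj(p,[*(g+u*h[0]+np.array([-u[1],u[0],0])*h[1])[:2],.073],T).round(1))
yaw=np.arctan2(d[1],d[0]); pos=(n-.11*u+a+.055*u)/2
print(pos,req([pos[0],pos[1],.12],yaw,T),req([pos[0],pos[1],.049-.0187],yaw,T))
E
```

```text
[0.49904016 0.4038976  0.017     ] [0.51700978 0.23865728 0.017     ] 0.16621453541579273 -83.79356553117154
grip from nose [0.50511757 0.34801255 0.017     ] from tail [0.50498627 0.34921997 0.017     ]
[357.8 210.5]
[333.2 209.1]
[335.4 175. ]
[360.6 176.4]
[0.50505192 0.34861626 0.017     ] (array([0.0505, 0.0399, 0.2598]), array([-0.0001, -0.0002,  0.0721])) (array([0.0504, 0.04  , 0.4392]), array([-0.0001, -0.0002,  0.0721]))
```

Request:
move_arm(
  plan=[
    [1,0.05,0.04,0.1,0,0,0.072],
    [1,0.05,0.04,0.2,0,0,0.072],
    [1,0.05,0.04,0.26,0,0,0.072],
    [1,0.05,0.04,0.32,0,0,0.072],
    [1,0.05,0.04,0.38,0,0,0.072],
    [1,0.05,0.04,0.437,0,0,0.072],
    [1,0.05,0.04,0.437,0,0,0.072],
    [0.15,0.05,0.04,0.437,0,0,0.072],
    [0.15,0.05,0.04,0.437,0,0,0.072],
  ],
  force=60,
)

```text
clock: 3.88
tcp_pos: [0.5067, 0.3484, 0.0329]
eef_rot: [0.0, 0.669, 0.743, 0.001]
wrist_force: [1.2, 0.1, 0.3]
width: 0.0517
grip_force: 0.0
```

Request:
move_arm(
  plan=[
    [0,0,0,0,0,0,0],
    [0,0,0,0,0,0,0],
    [0,0,0,0,0,0,0],
    [0,0,0,0,0,0,0],
  ],
  force=60,
)

```text
clock: 4.38
tcp_pos: [0.506, 0.348, 0.0319]
eef_rot: [0.0, 0.669, 0.743, 0.0]
wrist_force: [-0.7, 0.4, 6.1]
width: 0.0212
grip_force: 63.6
```

```bash
cat > fix.py <<'E'
from h import *
from scipy.optimize import least_squares
P={n:get_image(n) for n in("top","side")}
F={"lip":(.175,0,.04),"guard":(.065,0,.04),"fixture":(0,0,0)}
obs=[]
for n,p in P.items():
    for t in F:
        r=nets.spot_point(p,t)
        if r: obs.append((n,F[t],r[0]["xy"],r[0]["score"]))
# hand-read outer top corners in the top view (wall tops, z 52 mm)
for f,xy in [((-.175,.045,.052),(295.5,221)),((-.175,-.045,.052),(288.6,256.8)),((.175,.045,.052),(438.6,250)),((.175,-.045,.052),(434,284.5))]: obs.append(("top",f,xy,1))
def W(v,f): c,s=np.cos(v[2]),np.sin(v[2]); return np.array([v[0]+c*f[0]-s*f[1],v[1]+s*f[0]+c*f[1],f[2]])
fun=lambda v:np.concatenate([(proj(P[n],W(v,f))-xy)*w for n,f,xy,w in obs])
s=least_squares(fun,[.549,-.045,-1.77],loss="soft_l1"); v=s.x; print(v,np.rad2deg(v[2])); print(s.fun.reshape(-1,2).round(1))
np.save("fix.npy",v)
ims=[]
for n,crop in (("top",(270,200,460,300)),("side",(290,200,390,380))):
    k=4 if n=="top" else 3.3; im=P[n]["pixels"][crop[1]:crop[3],crop[0]:crop[2],::-1]; im=cv2.resize(im,None,fx=k,fy=k,interpolation=cv2.INTER_CUBIC)
    def q(f): return tuple(int(t) for t in ((proj(P[n],W(v,f))-crop[:2])*k+k/2))
    for z,pts in ((.052,[(-.175,.045),(.175,.045),(.175,-.045),(-.175,-.045)]),(.04,[(-.175,.038),(-.04,.038),(.005,.022),(.175,.022),(.175,-.022),(.005,-.022),(-.04,-.038),(-.175,-.038)])):
        for a,b in zip(pts,pts[1:]+pts[:1]): cv2.line(im,q((*a,z)),q((*b,z)),(255,0,255) if z>.05 else (0,255,255),1)
    cv2.imwrite(f"pics/fix_{n}.png",im); print(im.shape)
r=nets.spot_point(P["top"],"blank_center")[0]["xy"]; X=ray(P["top"],r,.048); r2=ray(P["side"],nets.spot_point(P["side"],"blank_center")[0]["xy"],.048)
for X in(X,r2):
    d=X[:2]-v[:2]; c,s_=np.cos(v[2]),np.sin(v[2]); print("bar in fixture",c*d[0]+s_*d[1],-s_*d[0]+c*d[1])
E
python3 fix.py
```

```text
[ 0.54457307 -0.04803999 -1.76410284] -101.07564720073621
[[ -1.5   2.5]
 [  0.2   1.2]
 [  0.6   1. ]
 [  1.1   2.2]
 [-87.3  10.8]
 [ 20.7  79.7]
 [ -1.6  -0.6]
 [ -2.3   0.1]
 [  0.3  -2.4]
 [ -0.9   0.2]]
(400, 760, 3)
(594, 330, 3)
bar in fixture -0.0738837727709882 0.0028575906360550993
bar in fixture -0.19036966785461876 -0.28395564095252723
```

View pics/fix_top.png

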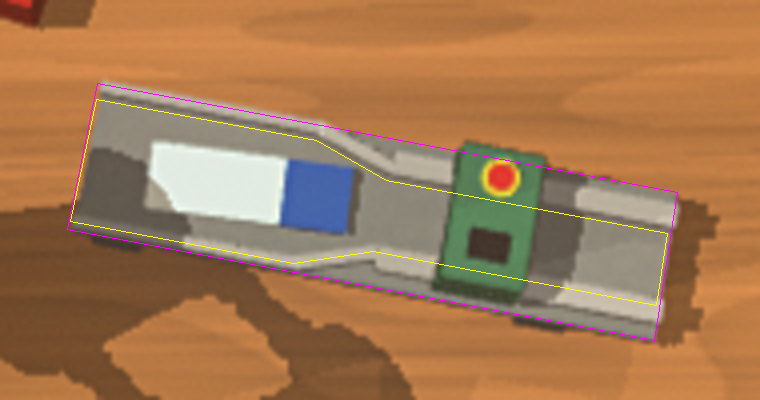

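```bash
python3 - <<'E'
from h import *
v=np.load("fix.npy"); p=get_image("top"); im=cv2.imread("pics/top.png")
def W(f): c,s=np.cos(v[2]),np.sin(v[2]); return np.array([v[0]+c*f[0]-s*f[1],v[1]+s*f[0]+c*f[1],f[2]])
k=2000
f=[(-.2,.06),(.2,.06),(.2,-.06),(-.2,-.06)]
src=np.float32([proj(p,W((*q,.04))) for q in f]); dst=np.float32([((q[0]+.2)*k,(.06-q[1])*k) for q in f])
w=cv2.warpPerspective(im,cv2.getPerspectiveTransform(src,dst),(800,240),flags=cv2.INTER_CUBIC)
for x in range(-200,201,50): cv2.line(w,(int((x/1000+.2)*k),0),(int((x/1000+.2)*k),8),(255,255,255),1)
for y in (22,-22,38,-38,0): 
    Y=int((.06-y/1000)*k); cv2.line(w,(0,Y),(20,Y),(0,0,255),1); cv2.line(w,(780,Y),(799,Y),(0,0,255),1)
cv2.imwrite("pics/unw.png",w)
g=w.mean(2)
for a,b in((-170,-140),(8,35),(100,130),(140,170)): print((a,b),[int(t) for t in g[20:220:4,int((a/1000+.2)*k):int((b/1000+.2)*k)].mean(1)])
E
```

```text
(-170, -140) [147, 168, 169, 146, 105, 108, 127, 129, 129, 128, 128, 128, 128, 129, 128, 129, 129, 129, 129, 129, 128, 128, 128, 128, 129, 129, 129, 130, 130, 130, 130, 130, 129, 129, 130, 131, 131, 130, 130, 129, 128, 132, 151, 170, 170, 143, 91, 70, 75, 91]
(8, 35) [122, 124, 123, 123, 132, 155, 168, 165, 162, 165, 165, 152, 113, 105, 123, 126, 126, 125, 125, 125, 125, 125, 125, 125, 125, 126, 126, 126, 126, 126, 126, 125, 124, 129, 148, 166, 167, 165, 166, 166, 158, 123, 109, 126, 130, 128, 113, 92, 109, 123]
(100, 130) [118, 94, 84, 89, 96, 116, 128, 130, 129, 129, 129, 121, 95, 82, 89, 90, 90, 88, 88, 89, 91, 92, 91, 90, 91, 94, 95, 95, 96, 97, 98, 101, 101, 105, 124, 139, 140, 139, 142, 147, 147, 122, 98, 114, 130, 132, 116, 80, 63, 80]
(140, 170) [114, 116, 121, 124, 132, 152, 164, 165, 164, 165, 167, 159, 116, 101, 121, 126, 125, 125, 128, 131, 133, 134, 134, 134, 134, 135, 134, 134, 134, 134, 135, 134, 133, 138, 158, 176, 179, 178, 177, 180, 174, 134, 105, 124, 130, 128, 115, 94, 106, 120]
```

View pics/unw.png

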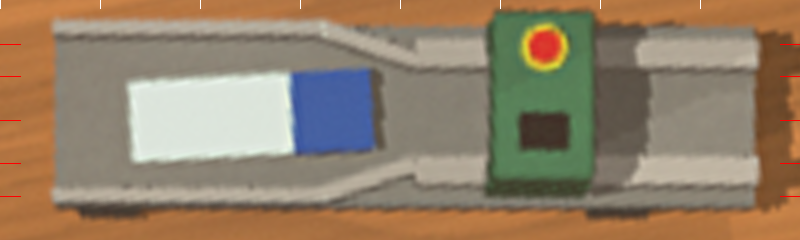

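The unwarped view shows the guide straight, with the channel about 1.5 mm off my fit in both x and y. The bar's rear end is at fixture x of about −136 mm. I'll correct the fit and go above the infeed.

```bash
cat >> h.py <<'E'
def fx(x,y=0,z=0):
    v=np.load("fix2.npy"); c,s=np.cos(v[2]),np.sin(v[2]); return np.array([v[0]+c*x-s*y,v[1]+s*x+c*y,z])
E
python3 - <<'E'
from h import *
v=np.load("fix.npy"); c,s=np.cos(v[2]),np.sin(v[2]); v[:2]+=np.array([c-s,s+c])*.0015; np.save("fix2.npy",v)
T=tool(); print(T.round(4)); H=fx(-.27,0,.125); print(v,H,req(H,v[2],T))
E
```

```text
[[-1.042e-01  9.946e-01  6.000e-04  5.060e-01]
 [ 9.946e-01  1.042e-01  4.000e-04  3.480e-01]
 [ 4.000e-04  6.000e-04 -1.000e+00  3.190e-02]
 [ 0.000e+00  0.000e+00  0.000e+00  1.000e+00]]
[ 0.54575698 -0.04980021 -1.76410284] [0.59762529 0.21517088 0.125     ] (array([-0.2832,  0.1547, -0.1862]), array([ 0.0007, -0.0006,  0.379 ]))
```

Request:
move_arm(
  plan=[
    [0,0,0,-0.04,0,0,0],
    [0,0,0,-0.1,0,0,0],
    [0,0,0,-0.186,0,0,0],
    [0,-0.07,0.04,-0.186,0,0,0.1],
    [0,-0.14,0.08,-0.186,0,0,0.2],
    [0,-0.21,0.12,-0.186,0,0,0.3],
    [0,-0.283,0.155,-0.186,0,0,0.379],
    [0,-0.283,0.155,-0.186,0,0,0.379],
    [0,-0.283,0.155,-0.186,0,0,0.379],
  ],
  force=60,
)

```text
clock: 6.05
tcp_pos: [0.5972, 0.2153, 0.1237]
eef_rot: [-0.0, 0.772, 0.636, -0.0]
wrist_force: [-0.3, -0.2, -1.5]
width: 0.0211
grip_force: 62.9
```

```bash
python3 - <<'E'
from h import *
v=np.load("fix2.npy"); T=tool(); s=env.read_state(); print(s["clock"],s["width"],T.round(4))
p=get_image("top"); q=get_image("side")
for pp in(p,q):
    for r in nets.spot_point(pp,"stick_nose")[:2]: print(np.round(r["xy"],1),r["score"],ray(pp,r["xy"],.125-.0289+.007).round(4))
print("expect",T[:3,3]-.11*T[:3,0], "target",fx(-.16))
a=np.hstack([cv2.resize(x["pixels"][y0:y0+130,x0:x0+130],(390,390),interpolation=cv2.INTER_CUBIC) for x,x0,y0 in((p,220,170),(q,280,130))])
cv2.imwrite("pics/pre.png",a[:,:,::-1])
H=fx(-.27,0,.0708); print(req(H,v[2],T)); print(fx(-.015,0,.07),req(fx(-.015,0,.0708),v[2],T))
E
```

```text
6.05 0.021082032001189185 [[ 1.921e-01  9.814e-01 -1.300e-03  5.972e-01]
 [ 9.814e-01 -1.921e-01  2.000e-04  2.153e-01]
 [-1.000e-04 -1.300e-03 -1.000e+00  1.237e-01]
 [ 0.000e+00  0.000e+00  0.000e+00  1.000e+00]]
[295.3 234.1] 0.84 [0.5778 0.1091 0.1031]
[121.6 262.8] 0.65 [0.5128 0.5014 0.1031]
[346.3 205.5] 0.79 [0.5735 0.107  0.1031]
[312.9 122.9] 0.78 [0.5198 0.4023 0.1031]
expect [0.5760638  0.10737045 0.12373787] target [0.57649375 0.1072197  0.        ]
(array([-1.000e-04,  1.000e-03,  1.059e-01]), array([-0.0016,  0.0001, -0.    ]))
[ 0.54863855 -0.03507959  0.07      ] (array([-0.5101,  0.001 ,  0.1059]), array([-0.0016,  0.0001, -0.    ]))
```

View pics/pre.png

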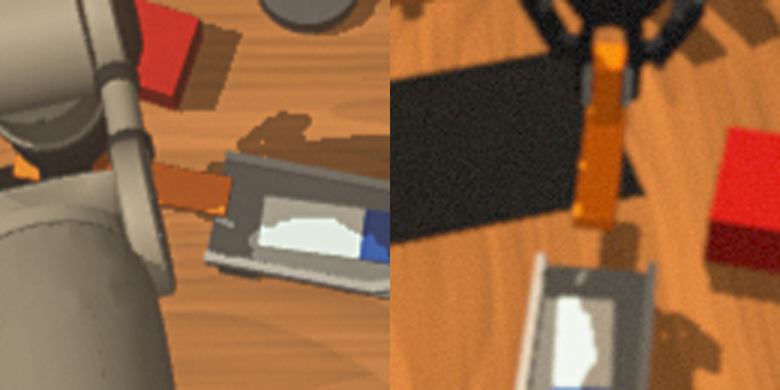

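The top and side views both put the nose within 2 mm of where I expect it. It is lined up above the infeed, behind the bar, so I'll lower it.

Request:
move_arm(
  plan=[
    [0,0,0.001,0.03,0,0,0],
    [0,0,0.001,0.06,0,0,0],
    [0,0,0.001,0.085,0,0,0],
    [0,0,0.001,0.1,0,0,0],
    [0,0,0.001,0.106,0,0,0],
    [0,0,0.001,0.106,0,0,0],
    [0,0,0.001,0.106,0,0,0],
  ],
)

```text
clock: 7.12
tcp_pos: [0.5985, 0.2152, 0.0719]
eef_rot: [0.0, 0.772, 0.636, 0.001]
wrist_force: [0.6, -0.0, -2.0]
width: 0.021
grip_force: 62.9
```

Request:
move_arm(
  plan=[
    [0,-0.02,0,0.0025,0,0,0],
    [0,-0.045,0,0.0025,0,0,0],
    [0,-0.07,0,0.0025,0,0,0],
    [0,-0.095,0,0.0025,0,0,0],
    [0,-0.12,0,0.0025,0,0,0],
    [0,-0.145,0,0.0025,0,0,0],
    [0,-0.17,0,0.0025,0,0,0],
    [0,-0.195,0,0.0025,0,0,0],
    [0,-0.22,0,0.0025,0,0,0],
    [0,-0.24,0,0.0025,0,0,0],
  ],
)

```text
clock: 8.38
tcp_pos: [0.5751, 0.0966, 0.0701]
eef_rot: [0.0, 0.772, 0.635, 0.0]
wrist_force: [1.1, 1.2, -1.2]
width: 0.0211
grip_force: 62.9
```

```bash
python3 - <<'E'
from h import *
v=np.load("fix2.npy"); T=tool(); s=env.read_state(); print(s["clock"],s["wrist_force"],T[:3,3].round(4),T[:3,0].round(3))
p=get_image("top"); q=get_image("side")
n=T[:3,3]-.11*T[:3,0]-v[[0,1,1]]; c,si=np.cos(v[2]),np.sin(v[2]); print("nose fix",c*n[0]+si*n[1],-si*n[0]+c*n[1],"remaining",req(fx(-.015,0,T[2,3]),v[2],T))
for pp in (p,q):
    for r in nets.spot_point(pp,"blank_center")[:2]:
        X=ray(pp,r["xy"],.048); d=X-fx(0); print(r["score"],"bar fix",c*d[0]+si*d[1],-si*d[0]+c*d[1])
a=np.hstack([cv2.resize(x["pixels"][y0:y0+130,x0:x0+130],(390,390),interpolation=cv2.INTER_CUBIC) for x,x0,y0 in((p,320,190),(q,280,250))])
cv2.imwrite("pics/mid.png",a[:,:,::-1])
E
```

```text
8.375 [ 1.06438077  1.190984   -1.21737557] [0.5751 0.0966 0.0701] [0.192 0.981 0.   ]
nose fix -0.039256921957010533 0.0006278631958813686 remaining (array([-2.685e-01, -1.200e-03, -1.000e-04]), array([ 0.0003, -0.0002, -0.0003]))
0.79 bar fix 0.01647292286543237 0.0025104908993324017
0.97 bar fix 0.016816842619078013 0.004648796028218515
0.56 bar fix -0.20174195148400761 -0.2967086336232745
```

View pics/mid.png

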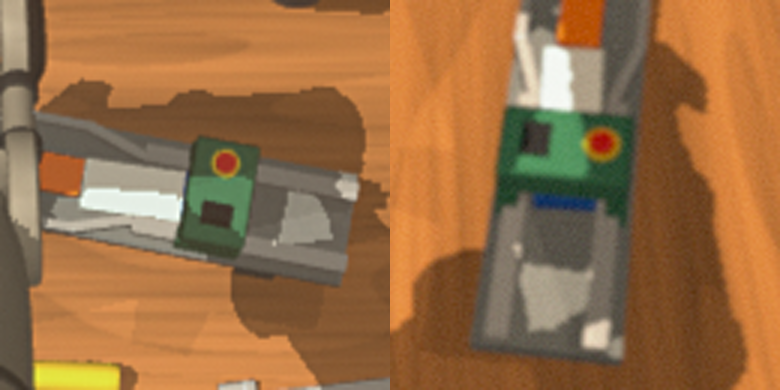

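The nose is pushing squarely, and the blue end is coming out from under the guard. I'll keep pushing.

Request:
move_arm(
  plan=[
    [0,-0.025,0,0,0,0,0],
    [0,-0.05,0,0,0,0,0],
    [0,-0.075,0,0,0,0,0],
    [0,-0.1,0,0,0,0,0],
    [0,-0.125,0,0,0,0,0],
    [0,-0.15,0,0,0,0,0],
    [0,-0.175,0,0,0,0,0],
    [0,-0.2,0,0,0,0,0],
    [0,-0.22,0,0,0,0,0],
    [0,-0.235,0,0,0,0,0],
  ],
)

```text
clock: 9.82
tcp_pos: [0.5524, -0.0186, 0.0701]
eef_rot: [-0.0, 0.772, 0.635, 0.0]
wrist_force: [0.5, 0.6, -1.3]
width: 0.0215
grip_force: 62.9
```

```bash
cat > st.py <<'E'
from h import *
v=np.load("fix2.npy"); T=tool(); s=env.read_state(); print(s["clock"],s["wrist_force"],T[:3,3].round(4))
p=get_image("top"); q=get_image("side")
n=T[:3,3]-.11*T[:3,0]-v[[0,1,1]]; c,si=np.cos(v[2]),np.sin(v[2]); print("nose fix",c*n[0]+si*n[1],-si*n[0]+c*n[1],"remaining",req(fx(-.015,0,T[2,3]),v[2],T))
for pp in (p,q):
    for r in nets.spot_point(pp,"blank_center")[:2]:
        X=ray(pp,r["xy"],.048); d=X-fx(0); print(r["score"],"bar fix",c*d[0]+si*d[1],-si*d[0]+c*d[1])
    # leading edge of the blue end
    m=cv2.inRange(cv2.cvtColor(pp["pixels"],cv2.COLOR_RGB2HSV),(105,120,40),(125,255,255)); ys,xs=np.nonzero(m)
    X=np.array([ray(pp,(x,y),.048)-fx(0) for x,y in zip(xs,ys)]) if len(xs) else np.zeros((0,3))
    fxx=X[:,0]*c+X[:,1]*si; fy=-si*X[:,0]+c*X[:,1]; k=(abs(fy)<.03)&(fxx>.03)&(fxx<.28)
    if k.any(): print("blue fix x range",np.percentile(fxx[k],[0,1,99,100]).round(4),"y",fy[k].mean().round(4),k.sum())
a=np.hstack([cv2.resize(x["pixels"][y0:y0+130,x0:x0+130],(390,390),interpolation=cv2.INTER_CUBIC) for x,x0,y0 in((p,340,190),(q,270,270))])
cv2.imwrite("pics/end.png",a[:,:,::-1])
E
python3 st.py
```

```text
9.825 [ 0.53216457  0.58505956 -1.34809847] [ 0.5524 -0.0186  0.0701]
nose fix 0.0780909014911466 0.0004979704699298766 remaining (array([-0.0338, -0.0011, -0.    ]), array([ 0.    , -0.0002, -0.0004]))
0.6 bar fix 0.13241935575397557 6.350237740378184e-05
blue fix x range [0.159  0.16   0.1962 0.1969] y -0.0008 198
0.81 bar fix -0.1983917911772937 -0.2943651460520197
0.63 bar fix 0.14308575250125422 0.004664448540498169
blue fix x range [0.1578 0.1584 0.1967 0.1973] y -0.0008 471
```

Request:
move_arm(
  plan=[
    [0,-0.015,0,0,0,0,0],
    [0,-0.028,0,0,0,0,0],
    [0,-0.035,0,0,0,0,0],
    [0,-0.035,0,0,0,0,0],
    [0,-0.035,0,0,0,0,0],
    [0,-0.035,0,0,0,0,0],
  ],
)

```text
clock: 10.78
tcp_pos: [0.5492, -0.035, 0.07]
eef_rot: [-0.0, 0.772, 0.636, 0.0]
wrist_force: [-0.1, -0.1, -0.7]
width: 0.0215
grip_force: 63.0
```

```bash
python3 st.py
```

```text
10.775 [-0.09630847 -0.0677352  -0.74765577] [ 0.5492 -0.035   0.07  ]
nose fix 0.09484431450407586 0.0005280784299290693 remaining (array([-0.0003, -0.001 , -0.    ]), array([-0.    , -0.0001,  0.0002]))
0.71 bar fix 0.1594782380062228 0.0011148301591547283
blue fix x range [0.1778 0.1781 0.2135 0.2141] y -0.0012 185
0.94 bar fix 0.15523408529719943 0.003765784570059851
0.73 bar fix -0.19713054370360167 -0.2909150079189864
blue fix x range [0.1747 0.1751 0.2132 0.2139] y -0.001 488
```

View pics/end.png

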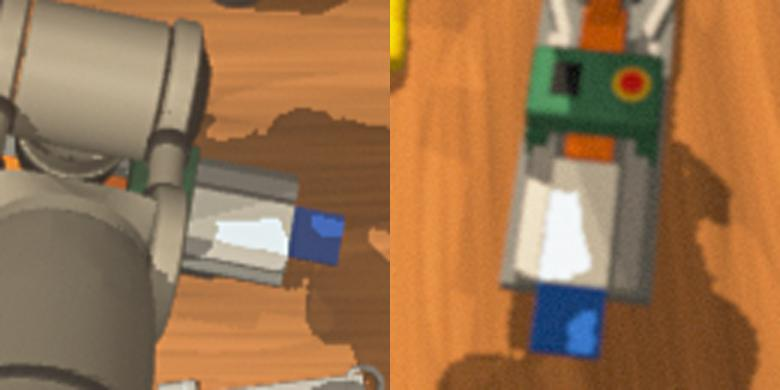

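The blue third is exactly beyond the lip, about 39 mm. I'll back straight out, then lift and return to the mat.

Request:
move_arm(
  plan=[
    [0,0.03,0,0,0,0,0],
    [0,0.08,0,0,0,0,0],
    [0,0.14,0,0,0,0,0],
    [0,0.2,0,0,0,0,0],
    [0,0.26,0,0,0,0,0],
    [0,0.32,0,0,0,0,0],
    [0,0.38,0,0,0,0,0],
    [0,0.44,0,0,0,0,0],
    [0,0.5,0,0,0,0,0],
    [0,0.53,0,0,0,0,0],
  ],
)

```text
clock: 12.22
tcp_pos: [0.5997, 0.2273, 0.0699]
eef_rot: [-0.0, 0.771, 0.636, 0.0]
wrist_force: [0.5, 0.2, -1.7]
width: 0.021
grip_force: 63.0
```

Request:
move_arm(
  plan=[
    [0,0,0,-0.05,0,0,0],
    [0,0,0,-0.1,0,0,0],
    [0,0,0,-0.1,0,0,0],
  ],
)

```text
clock: 12.6
tcp_pos: [0.6011, 0.2253, 0.122]
eef_rot: [0.001, 0.772, 0.636, 0.002]
wrist_force: [-0.0, -0.4, -1.2]
width: 0.0214
grip_force: 62.9
```

```bash
python3 - <<'E'
from h import *
T=tool(); print(T.round(4)); print(req([.506,.345,.05],np.deg2rad(-84),T),req([.506,.345,.0325],np.deg2rad(-84),T))
E
```

```text
[[ 0.1921  0.9814  0.0041  0.6011]
 [ 0.9814 -0.1921  0.001   0.2253]
 [ 0.0018  0.0039 -1.      0.122 ]
 [ 0.      0.      0.      1.    ]]
(array([ 0.1981, -0.2333,  0.1435]), array([ 0.0052, -0.0015, -0.3795])) (array([ 0.198 , -0.2334,  0.1785]), array([ 0.0052, -0.0015, -0.3795]))
```

Request:
move_arm(
  plan=[
    [0,0.05,-0.06,0,0,0,-0.1],
    [0,0.1,-0.12,0,0,0,-0.2],
    [0,0.15,-0.18,0,0,0,-0.3],
    [0,0.198,-0.233,0.04,0,0,-0.38],
    [0,0.198,-0.233,0.09,0,0,-0.38],
    [0,0.198,-0.233,0.13,0,0,-0.38],
    [0,0.198,-0.233,0.16,0,0,-0.38],
    [0,0.198,-0.233,0.165,0,0,-0.38],
    [0,0.198,-0.233,0.165,0,0,-0.38],
  ],
)

```text
clock: 13.72
tcp_pos: [0.5051, 0.3444, 0.0377]
eef_rot: [0.0, 0.669, 0.743, 0.0]
wrist_force: [-0.5, -0.9, -1.3]
width: 0.0215
grip_force: 62.9
```

Request:
move_arm(
  plan=[
    [0,0,0,0.004,0,0,0],
    [0,0,0,0.008,0,0,0],
    [0,0,0,0.01,0,0,0],
    [0,0,0,0.01,0,0,0],
  ],
)

```text
clock: 14.22
tcp_pos: [0.5047, 0.3445, 0.0326]
eef_rot: [-0.0, 0.669, 0.743, 0.0]
wrist_force: [-0.0, 0.4, -1.2]
width: 0.0212
grip_force: 62.9
```

Request:
move_arm(
  plan=[
    [0,0,0,0.001,0,0,0],
    [0,0,0,0.002,0,0,0],
    [0,0,0,0.002,0,0,0],
  ],
)

```text
clock: 14.6
tcp_pos: [0.5048, 0.3445, 0.0319]
eef_rot: [0.0, 0.669, 0.743, 0.0]
wrist_force: [-1.1, -1.2, 2.2]
width: 0.0212
grip_force: 63.4
```

The upward wrist force shows the stick is in contact with the mat. I'll release it and go straight up.

Request:
move_arm(
  plan=[
    [0.4,0,0,0,0,0,0],
    [0.7,0,0,0,0,0,0],
    [1,0,0,0,0,0,0],
    [1,0,0,0,0,0,0],
    [1,0,0,0,0,0,0],
    [1,0,0,-0.06,0,0,0],
    [1,0,0,-0.14,0,0,0],
    [1,0,0,-0.25,0,0,0],
    [1,0,0,-0.36,0,0,0],
    [1,0,0,-0.45,0,0,0],
  ],
)

```text
clock: 15.85
tcp_pos: [0.5048, 0.3445, 0.2592]
eef_rot: [0.0, 0.669, 0.743, 0.001]
wrist_force: [0.9, -0.1, -0.4]
width: 0.0854
grip_force: 0.0
```

```bash
python3 st.py; python3 - <<'E'
from h import *
p=get_image("side"); save(p,"fin.png",(200,60,480,400),1.7)
E
```

```text
15.85 [ 0.91946765 -0.1143039  -0.36977829] [0.5048 0.3445 0.2592]
nose fix -0.2739626453807319 -0.08355463584689753 remaining (array([-7.642e-01,  7.400e-03, -6.000e-04]), array([ 0.0022, -0.0013,  0.38  ]))
0.86 bar fix 0.16178307814417514 9.701964929418813e-05
0.62 bar fix -0.23315654145381054 -0.3140830328790845
blue fix x range [0.1766 0.1769 0.2143 0.2147] y -0.0021 262
0.81 bar fix -0.19045935522955268 -0.29556291423599806
0.73 bar fix 0.027948520774553693 0.000573130925589139
blue fix x range [0.1743 0.1748 0.2135 0.2139] y -0.0009 512
```

View pics/fin.png

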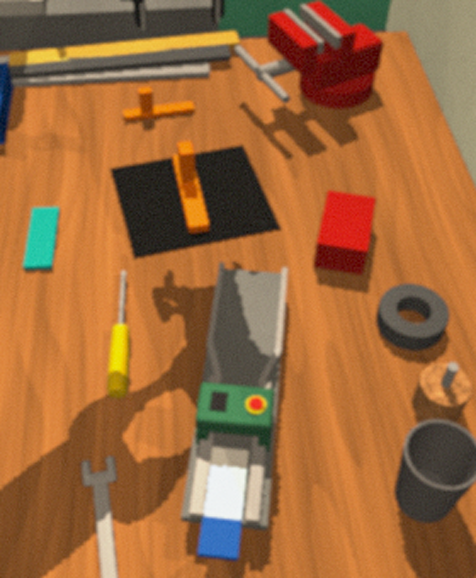

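The final view shows the stick standing upright on the mat, the bar flat in the channel with its blue end out, and the bystanders where they were.

```bash
python3 -c "
from rig import workorder
print(workorder.sign_off())"
```

```text
the job is handed in; nothing more can be done
None
```

The job is handed in at about 16 s of robot time: the bar lies flat in the channel with its blue third (about 39 mm) beyond the lip, and the push stick stands upright on the mat, released; the sign-off gave no verdict.

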